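# Screw the badge press fully down

## Robot

A 6-joint arm with a two-finger parallel gripper is mounted at the origin on the work surface. World frame = base frame: x ahead of the robot, y to its left, z up, the work surface at z = 0. Lengths are in m, angles in degrees, forces in N, time in s.
With the tool pointing down it reaches from about 0.4 to 0.825 m from the base axis. Payload 7 kg.
Tool frame: the origin (TCP) lies midway between the tips of the shut fingers; the grasp point (between the pads) lies 19 mm behind it; z points along the fingers, x is the direction in which the jaws open and shut, and the axes are right-handed (so a half turn about z gives the same grasp; the last joint's range is limited). The gripper opens to 88 mm and grips with 3 to 60 N. Pads are 19 mm wide; open, the fingers measure 130 mm over their backs; the gripper's body (78 mm by 193 mm) begins 47 mm behind the grasp point.
Start: joints at [88.585, 20.546, 0.682, 0, -70.136, -16.507], TCP at [0.208, 0.642, 0.227] pointing down, gripper open.
Joint ranges: [-176.03, 176.03], [-82.01, 121.73], [-58.28, 71.71], [-173.87, 95.51], [-174.79, -0.11], [-173.66, 173.66]. Speed limits (degrees/s): [136.94, 136.94, 172.46, 180, 180, 180].

## Interface

Orientations are given as [roll, pitch, yaw] about the fixed x, y, z axes, in that order (R = Rz(yaw) Ry(pitch) Rx(roll)).
In Python, from plant import * gives the robot as it stands. The module is installed in compiled form; this text tells all that it offers.
- The arm moves only by the shell command python3 -m pendant 'ROWS' [OPENING]. ROWS is JSON, a list that holds one entry, the list of rows, each a list of 6 numbers: the shift along the world's x, y, z in mm, then the turn, a rotation vector about the world's x, y, z in degrees. A call has 1 to 10 rows; each row is the pose to reach, as a shift and turn from the pose commanded when the call began; what a row does not reach only later rows make up. A row lasts 1/8 s, in which the tool goes at most 62.5 mm and 10.7 degrees, less where a joint would pass 70% of its speed; a pose out of reach is approached as far as the arm can. A call with a gripper value outside its range is refused whole. OPENING is the closure, from -1 (fully open) to 1 (shut), set as the call begins (- or left out, the last holds). The fingers move at their own pace and stop on an object; the grip force is fixed at half the most. Time passes only in rows, so rows that repeat a pose let the fingers close. It gives the time, the measured TCP pose, the force and the opening at its end, in the units of the state.
- get_obs(): the state, without advancing time (a new reading comes with each control period).
- snapshot(name): name is "scene" or "top" or "wrist"; returns a dict with "pixels" (384x512x3 uint8, red, green, blue), "depth" (384x512 float32, m along the optical axis (not along the pixel's ray), 0 where there is no reading), "fx", "fy", "cx", "cy" (pixels), "dist" ([k1, k2, p1, p2, k3] as OpenCV has them; the pictures are not rectified), "pose" (4x4, takes a point from camera to world coordinates); the wrist camera has in their place "tool_from_camera" (4x4, takes a point from camera to tool coordinates, whose origin is the TCP and whose axes are the tool frame's). Camera axes: x right, y down, z forward; pixel columns grow to the right and rows downward; lengths in m; the calibration is good to about 2 mm. A picture is of the moment at which its call begins: read the wrist's pose just before it.
- close_job(): hands the job in, once; it reports no verdict.
The state is a dict: "clock": time; "joint_pos": joint angles; "qvel": joint speeds; "tau": joint torques, N m; "tool_pos": TCP position; "orientation": TCP orientation; "force": force on the tool from outside, world axes, zero at the start; "moment": the same for the moment, N m; "opening": finger opening in m.
Only numpy, scipy, OpenCV 4.12 (cv2) and the standard library are available. Lean on these libraries where they do the work, as an engineer would, in place of code of your own. Each camera call takes 0.05 s, during which the arm holds its last target. There are 200 camera calls.

## Task

Two hand-screw badge presses stand on the table. Screw the red knob of the press that holds the yellow badge clockwise (seen from above) until it is fully down against its stop, then let go; it takes several turns of the hand, so release and regrip as needed. Leave the black knob of the empty press unturned and the blue dish of shells where it is.

Things in the scene. Friction and masses are not known exactly. Their poses are not given: they have to be found in the camera images.
- red_grip (a point): Grip point on the upright axis of the red round knurled knob (45 mm across, 36 high, white stripe on top), 22 mm above its underside, 179 mm over the table when fully down, z up, turning with the knob. Grip across any diameter: nothing beside it; below, a 32 mm collar 23 mm under the point and a 40 x 124 mm crossbar, top at 148 mm. Press fixed on a 150 x 130 mm base; 58 mm yellow badge in it.
- red_knob (a joint): Turn of the red knob, rad: 0 fully raised, grows clockwise seen from above (screwing it down), hard stop at 6.0 = fully down, its underside then 1 mm over the brass collar. It sinks 1.6 mm per rad, needs about 0.12 N m to turn and stays where it is left. Starts between 0.6 and 2.0.
- black_mark (a point): Outer part of the white stripe on top of the black knob of the other, empty press: 17 mm out from that knob's upright axis, about 200 mm over the table; it moves if the knob is turned. This press has the same shape and size as the red one and its axis stands at least 200 mm to the left or right of the red knob's.
- dish: Loose round blue plastic dish of badge shells, 96 mm across, 22 mm high, about 0.15 kg, standing on the table beyond the presses. Origin at the centre of its underside, z up.

How it is judged (in metres and radians):
At the end, for the whole second after the job is handed in: The red knob is within 0.35 rad (20 degrees) of its stop, that is its joint reads over 5.65 rad, and at rest; the stripe of the black knob is within 10 mm and the dish within 20 mm of where it started (value of joint red_knob above 5.65 rad and velocity of joint red_knob below 0.1 rad/s and distance of black_mark from where it was at the start of the episode below 0.01 m and distance of dish from where it was at the start of the episode below 0.02 m); the robot touches nothing.
It fails at once if the black knob is turned (its stripe moves over 10 mm) (distance of black_mark from where it was at the start of the episode above 0.01 m).
It fails at once if the dish is shoved over 20 mm (distance of dish from where it was at the start of the episode above 0.02 m).
It also fails if it takes over 48 s, if anything falls off the work surface, if the arm or the gripper's body presses on something with over 40 N, if the wrist force passes 120 N, or if a joint passes its speed limit or range.

## Working session

There is one attempt and no reset: what is moved stays moved. The work goes in short steps, Python scripts to look and compute and a shell command to move; the robot and the scene stay as the last step left them, time stands still between calls to the robot, and variables do not carry over. Pictures are saved under pics/ and viewed, about 8 in all and at most 12, crops included, and the job is handed in when it is done.

```bash
mkdir -p pics
cat > h.py <<'E'
from plant import *
import numpy as np, cv2
def cloud(s,T=None):
    h,w=s["depth"].shape; u,v=np.meshgrid(np.arange(w),np.arange(h))
    K=np.array([[s["fx"],0,s["cx"]],[0,s["fy"],s["cy"]],[0,0,1]])
    p=cv2.undistortPoints(np.stack([u,v],-1).reshape(-1,1,2).astype(np.float64),K,np.array(s["dist"],float)).reshape(h,w,2)
    d=s["depth"]; P=np.stack([p[...,0]*d,p[...,1]*d,d],-1)
    T=s["pose"] if T is None else T
    return P@T[:3,:3].T+T[:3,3]
def save(n,img): cv2.imwrite("pics/"+n+".png",img[...,::-1])
E
python3 - <<'E'
from h import *
o=get_obs(); print(o)
a=snapshot("top"); b=snapshot("scene")
save("a",np.hstack([a["pixels"],b["pixels"]])[:, :]) 
im=cv2.resize(np.vstack([a["pixels"],b["pixels"]]),None,fx=.78,fy=.78); save("a",im)
for n,s in(("top",a),("scene",b)):
    P=cloud(s);p=s["pixels"].astype(int);R,G,B=p[...,0],p[...,1],p[...,2]
    red=(R>110)&(G<70)&(B<80)&(P[...,2]>.15)&(s["depth"]>0)
    if red.sum():
        v=np.argwhere(red);q=P[red];print(n,"red",len(q),v.min(0),v.max(0),np.median(q,0),q.min(0),q.max(0))
    print(s["pose"].round(3))
E
```

```text
{'clock': 0.0, 'joint_pos': array([ 8.85839564e+01,  2.05928150e+01,  6.34434030e-01, -2.15871190e-02,
       -7.01351583e+01, -1.65077008e+01]), 'qvel': array([-0.068675  , -0.07405853, -0.13227807,  0.02078986,  0.06299862,
        0.0001753 ]), 'tau': array([-3.99249475e-04, -5.82712662e+01,  2.93063700e+01,  6.99740991e+00,
        6.98400821e-03, -1.65924876e-04]), 'tool_pos': array([0.20758911, 0.64177807, 0.22560751]), 'orientation': array([-1.79992875e+02, -9.54503830e-02, -1.07931102e+02]), 'force': array([-0.21383594,  0.1051062 , -0.31454253]), 'moment': array([-0.00407898, -0.00251984, -0.00903307]), 'opening': 0.08750562230772083}
top red 412 [238 322] [261 345] [ 0.49699239 -0.14857288  0.20064319] [ 0.47683473 -0.17273833  0.19635163] [ 0.51855082 -0.12901717  0.20382284]
[[-0.009 -0.998  0.065  0.565]
 [-0.999  0.007 -0.042  0.015]
 [ 0.041 -0.065 -0.997  0.854]
 [ 0.     0.     0.     1.   ]]
scene red 153 [108 206] [126 224] [ 0.50064535 -0.14650914  0.20008652] [ 0.47970114 -0.16890496  0.17046727] [ 0.52291263 -0.12781435  0.20350332]
[[-0.326  0.704 -0.631  1.258]
 [ 0.945  0.254 -0.205  0.216]
 [ 0.016 -0.663 -0.749  0.867]
 [ 0.     0.     0.     1.   ]]
```

View pics/a.png

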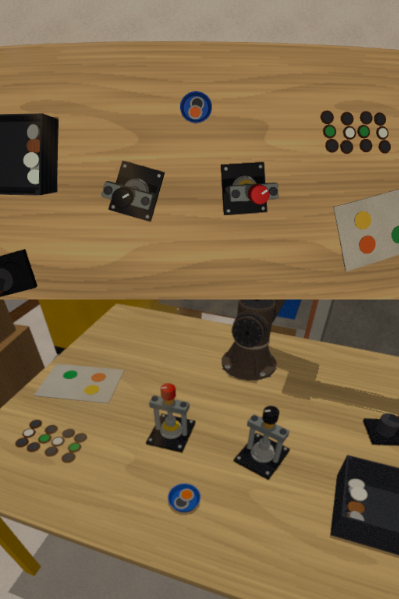

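Run:
```python
from h import *
from scipy.optimize import least_squares
s=snapshot("top");P=cloud(s);z=P[...,2]
np.save("top.npy",P)
# top-surface blobs at knob height
m=((z>.19)&(z<.215)).astype(np.uint8)
n,l,st,c=cv2.connectedComponentsWithStats(m)
for i in range(1,n):
    if st[i,4]>80:
        q=P[l==i];k=s["pixels"][l==i].mean(0)
        (cx,cy),r=cv2.minEnclosingCircle(q[:,:2].astype(np.float32))
        print(st[i],k.round(),"mean",q.mean(0).round(4),"circ",round(cx,4),round(cy,4),round(r,4),"zmed",np.median(q[:,2]))
im=cv2.resize(s["pixels"][215:285,300:370],None,fx=8,fy=8,interpolation=cv2.INTER_CUBIC);save("b",im)
```

```text
[320 236  26  27 516] [138.  32.  29.] mean [ 0.4988 -0.148   0.2002] circ 0.4989 -0.1495 0.0242 zmed 0.20058930224995075
[142 241  28  26 542] [37. 33. 28.] mean [0.4948 0.1672 0.2006] circ 0.4942 0.1687 0.0241 zmed 0.20092177236579073
```

Both presses are visible. The red knob's top is at about (0.499, -0.149, 0.2005), so the joint reads about 1.3. The black knob is at (0.494, 0.168), and the dish is further out. I'll approach high and turn as I go.

```bash
python3 -m pendant '[[[20,-40,30,0,0,0],[45,-90,60,0,0,0],[75,-140,70,0,0,0],[105,-190,70,0,0,0],[135,-240,70,0,0,0],[165,-290,70,0,0,6],[195,-340,70,0,0,14],[220,-395,70,0,0,22],[240,-450,70,0,0,30],[260,-505,70,0,0,38]]]' -1
python3 -c "
from h import *
o=get_obs();print(o['joint_pos'].round(1),o['tool_pos'],o['orientation'])"
```

```text
clock: 1.4
tool_pos: [0.4679, 0.1353, 0.2966]
orientation: [-180.0, 0.0, -69.6]
force: [1.6, 0.5, 0.1]
opening: 0.0872
[ 39.3   0.1 -15.6  -0.  -74.2  71. ] [0.46793256 0.13533232 0.29660878] [-1.79986472e+02  8.61175769e-03 -6.96440785e+01]
```

```bash
python3 -m pendant '[[[10,-50,0,0,0,9],[20,-105,0,0,0,18],[25,-160,0,0,0,27],[30,-215,0,0,0,36],[31,-265,0,0,0,46],[31,-284,0,0,0,55],[31,-284,0,0,0,55]]]'
python3 - <<'E'
from h import *
from scipy.spatial.transform import Rotation as Ro
o=get_obs();print(o['joint_pos'].round(1),o['tool_pos'],o['orientation'])
s=snapshot("wrist");T=np.eye(4);T[:3,:3]=Ro.from_euler('xyz',o['orientation'],degrees=True).as_matrix();T[:3,3]=o['tool_pos']
P=cloud(s,T@s["tool_from_camera"]);z=P[...,2]
save("c",s["pixels"])
p=s["pixels"].astype(int)
d=np.hypot(P[...,0]-.499,P[...,1]+.149)
m=(z>.19)&(z<.212)&(s["depth"]>0)&(d<.04)
q=P[m];(cx,cy),r=cv2.minEnclosingCircle(q[:,:2].astype(np.float32))
print(m.sum(),q.mean(0),cx,cy,r,np.median(q[:,2]))
E
```

```text
clock: 2.28
tool_pos: [0.4983, -0.1481, 0.2961]
orientation: [180.0, 0.0, -15.1]
force: [0.3, 0.0, 0.1]
opening: 0.0877
[  5.1   3.5 -12.1  -0.  -74.4 159.8] [ 0.49829494 -0.14807643  0.29613448] [ 1.79987045e+02  4.89278258e-02 -1.50546605e+01]
2278 [ 0.4982759  -0.14894292  0.19993537] 0.49759843945503235 -0.15084156394004822 0.023654019460082054 0.20031865901409635
```

View pics/c.png

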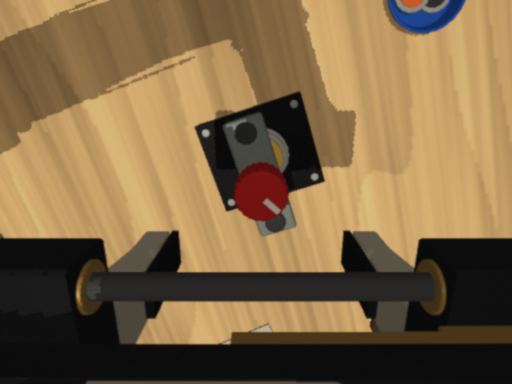

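The wrist view shows the red knob centred at pixel (262, 192), with its stripe end near (272, 207) and the yellow badge below. The dish is at the top right, clear of the arm. The axis at (0.498, -0.149) agrees with the top camera. Next I descend and grip.

```bash
python3 -m pendant '[[[0,-1,-40,0,0,0],[0,-1,-80,0,0,0],[0,-1,-110,0,0,0],[0,-1,-129,0,0,0],[0,-1,-129,0,0,0]]]' -1
python3 -m pendant '[[[0,0,0,0,0,0],[0,0,0,0,0,0],[0,0,0,0,0,0],[0,0,0,0,0,0],[0,0,0,0,0,0],[0,0,0,0,0,0]]]' 1
python3 -c "
from h import *
o=get_obs();print(o['tool_pos'],o['orientation'],o['force'],o['moment'],o['opening'])"
```

```text
clock: 2.95
tool_pos: [0.4978, -0.1468, 0.1664]
orientation: [180.0, 0.2, -15.0]
force: [-0.2, -0.6, 0.1]
opening: 0.0878
clock: 3.7
tool_pos: [0.4986, -0.1478, 0.1677]
orientation: [180.0, 0.0, -14.9]
force: [-1.7, 0.3, 2.2]
opening: 0.0448
[ 0.49860437 -0.1478095   0.16773843] [ 1.79998364e+02  4.03061210e-03 -1.49277793e+01] [-1.70986905  0.28481     2.24418584] [ 0.28417379  0.48816596 -0.03943536] 0.04477878139309058
```

Gripped at 45 mm, as expected. Now turning clockwise and sinking 2.8 mm per 100°.

```bash
python3 -m pendant '[[[0,0,-0.3,0,0,-10],[0,0,-0.6,0,0,-20],[0,0,-0.8,0,0,-30],[0,0,-1.1,0,0,-40],[0,0,-1.4,0,0,-50],[0,0,-1.7,0,0,-60],[0,0,-2,0,0,-70],[0,0,-2.2,0,0,-80],[0,0,-2.5,0,0,-90],[0,0,-2.8,0,0,-100]]]'
python3 - <<'E'
from h import *
o=get_obs();print(o['joint_pos'].round(1),o['tool_pos'],o['orientation'],o['force'],o['moment'],o['opening'])
s=snapshot("scene");save("d",cv2.resize(s["pixels"][60:200,150:300],None,fx=4,fy=4,interpolation=cv2.INTER_CUBIC))
E
```

```text
clock: 4.95
tool_pos: [0.5002, -0.1512, 0.1651]
orientation: [-179.8, -0.2, -115.2]
force: [6.7, -24.3, -9.1]
opening: 0.0448
[  5.    9.  -23.8   0.4 -57.1  59.6] [ 0.50023786 -0.15123315  0.16507205] [-179.76827734   -0.23042771 -115.21150527] [  6.65558388 -24.30021429  -9.11134556] [-8.51758449 -2.79018241  0.19868458] 0.04484918101672404
```

View pics/d.png

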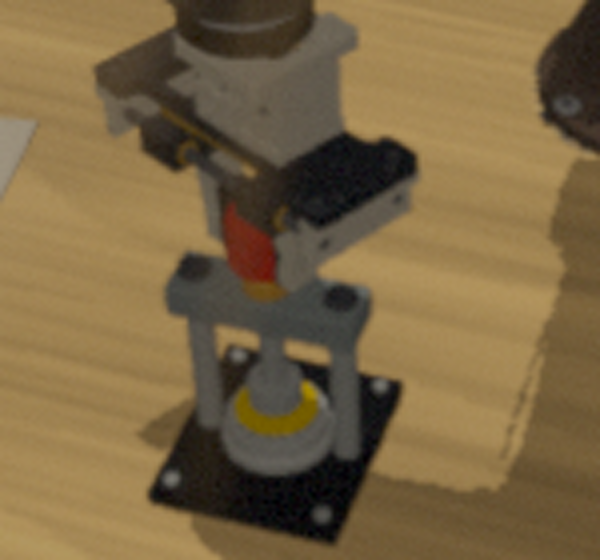

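Turning works (moment 0.2 N·m, no slip visible), but a 24 N side force shows my axis was about 3 mm off in y. I'll shift to (+1, -3) and continue.

```bash
python3 -m pendant '[[[1,-3,-0.5,0,0,0],[1,-3,-0.8,0,0,-10],[1,-3,-1.1,0,0,-20],[1,-3,-1.4,0,0,-30],[1,-3,-1.6,0,0,-40],[1,-3,-1.9,0,0,-50]]]'
python3 -c "
from h import *
o=get_obs();print(o['tool_pos'],o['orientation'],o['force'],o['moment'],o['opening'])"
```

```text
clock: 5.75
tool_pos: [0.4986, -0.1532, 0.1635]
orientation: [-179.8, -0.2, -165.2]
force: [-5.3, -12.9, 5.7]
opening: 0.0444
[ 0.49860914 -0.15316954  0.16346398] [-1.79833684e+02 -1.74930171e-01 -1.65229653e+02] [ -5.27545204 -12.87067144   5.68021401] [-4.46893395  1.70308966  0.17735858] 0.044422526376056364
```

```bash
python3 -m pendant '[[[-0.5,-1.5,0,0,0,0],[-0.5,-1.5,-0.3,0,0,-10],[-0.5,-1.5,-0.6,0,0,-20],[-0.5,-1.5,-0.8,0,0,-30],[-0.5,-1.5,-1.1,0,0,-40],[-0.5,-1.5,-1.4,0,0,-50],[-0.5,-1.5,-1.7,0,0,-60]]]'
python3 -c "
from h import *
o=get_obs();print(o['joint_pos'].round(1),o['tool_pos'],o['orientation'],o['force'],o['moment'],o['opening'])"
```

```text
clock: 6.62
tool_pos: [0.496, -0.1528, 0.1617]
orientation: [-179.7, -0.2, 134.7]
force: [-14.7, 2.8, 17.0]
opening: 0.0446
[  4.6   9.2 -23.9   0.  -57.2 -49.8] [ 0.49597179 -0.15284257  0.16165446] [-179.74774524   -0.20058009  134.74192145] [-14.65505182   2.78109061  17.0492838 ] [1.13781772 5.10419554 0.1429863 ] 0.044585918307011196
```

210° turned and still free-running (0.14 N·m). The off-axis grip builds side force, so I'll regrip on the axis. The orbit of the tool gives about (0.498, -0.1505).

```bash
python3 -m pendant '[[[0,0,0,0,0,0],[0,0,0,0,0,0],[0,0,0,0,0,0],[0,0,0,0,0,0]]]' -1
python3 - <<'E'
from h import *
o=get_obs();print(o['tool_pos'],o['orientation'],o['force'],o['opening'])
s=snapshot("top");P=cloud(s);p=s["pixels"]
save("e",cv2.resize(p[200:290,290:380],None,fx=6,fy=6,interpolation=cv2.INTER_CUBIC))
E
```

```text
clock: 7.12
tool_pos: [0.4994, -0.1522, 0.161]
orientation: [-180.0, -0.0, 135.1]
force: [-1.3, 0.0, 0.5]
opening: 0.079
[ 0.49936812 -0.15221697  0.16100569] [-1.79998993e+02 -4.56111071e-03  1.35101640e+02] [-1.33662135  0.04083881  0.51528849] 0.07904043846880775
```

```bash
python3 -m pendant '[[[-1.4,1.6,0.5,0,0,0],[-1.4,1.6,0.5,0,0,0]]]' -1
python3 -m pendant '[[[0,0,0,0,0,0],[0,0,0,0,0,0],[0,0,0,0,0,0],[0,0,0,0,0,0],[0,0,0,0,0,0],[0,0,-0.3,0,0,-10],[0,0,-0.6,0,0,-20],[0,0,-0.8,0,0,-30],[0,0,-0.9,0,0,-35],[0,0,-1,0,0,-40]]]' 1
python3 -c "
from h import *
o=get_obs();print(o['joint_pos'].round(1),o['tool_pos'],o['orientation'],o['force'],o['moment'],o['opening'])"
```

```text
clock: 7.42
tool_pos: [0.4978, -0.1506, 0.1617]
orientation: [180.0, 0.0, 135.1]
force: [0.1, 0.8, -0.1]
opening: 0.0877
clock: 8.68
tool_pos: [0.4978, -0.1507, 0.1606]
orientation: [-180.0, -0.0, 94.9]
force: [0.2, 0.7, -0.4]
opening: 0.0448
[  4.8   9.2 -24.1  -0.  -56.8 -89.9] [ 0.49778587 -0.15066077  0.16055419] [-1.79992866e+02 -7.06292363e-04  9.49226079e+01] [ 0.20848581  0.7231014  -0.41511621] [ 0.02993713 -0.26977369  0.12348566] 0.044770962232536016
```

Side forces are near zero and the moment is 0.123 N·m, so it is still turning freely. Continuing in smaller steps until the moment rises.

```bash
for i in 1; do python3 -m pendant '[[[0,0,-0.1,0,0,-5],[0,0,-0.3,0,0,-10],[0,0,-0.4,0,0,-15],[0,0,-0.6,0,0,-20]]]'
python3 -c "
from h import *
o=get_obs();print(o['orientation'],o['force'],o['moment'])"
done
python3 -m pendant '[[[0,0,-0.1,0,0,-5],[0,0,-0.3,0,0,-10]]]'
python3 -c "
from h import *
o=get_obs();print(o['orientation'],o['force'],o['moment'])"
```

```text
clock: 9.18
tool_pos: [0.4978, -0.1507, 0.16]
orientation: [-180.0, 0.0, 74.9]
force: [0.0, -0.4, 0.3]
opening: 0.0443
[-1.79993520e+02  3.87535869e-03  7.49253683e+01] [ 8.43799736e-05 -3.89209468e-01  3.40999919e-01] [-0.02521615 -0.20692935  0.08504567]
clock: 9.43
tool_pos: [0.4978, -0.1507, 0.1597]
orientation: [-180.0, 0.0, 64.9]
force: [0.5, -0.4, 0.1]
opening: 0.0445
[-1.79995994e+02  6.49196102e-03  6.49292098e+01] [ 0.49904943 -0.38557097  0.10283681] [-0.02640612 -0.16051965  0.11512649]
```

```bash
python3 -m pendant '[[[0,0,-0.1,0,0,-5],[0,0,-0.3,0,0,-10],[0,0,-0.4,0,0,-15],[0,0,-0.5,0,0,-20]]]'
python3 -c "
from h import *
o=get_obs();print(o['joint_pos'].round(1),o['orientation'],o['force'],o['moment'])"
```

```text
clock: 9.93
tool_pos: [0.4983, -0.1511, 0.1598]
orientation: [179.9, 0.0, 45.0]
force: [-0.5, -2.5, 1.7]
opening: 0.0445
[ 4.800e+00  9.200e+00 -2.420e+01  1.000e-01 -5.660e+01 -1.398e+02] [1.79915558e+02 1.94126073e-02 4.50399635e+01] [-0.48406284 -2.54323596  1.66304584] [-0.84376147  0.1404764   0.87719814]
```

The moment jumped to 0.88 N·m and the grip height reads 178.8 mm against 179 mm at the stop, so it has bottomed out. Releasing, retreating and checking.

```bash
python3 -m pendant '[[[0,0,0,0,0,0],[0,0,0,0,0,0],[0,0,0,0,0,0],[0,0,0,0,0,0],[0,0,0,0,0,0]]]' -1
python3 -m pendant '[[[0,0,20,0,0,0],[0,0,50,0,0,0],[0,0,90,0,0,0],[0,0,135,0,0,10],[0,0,135,0,0,20],[0,0,135,0,0,20]]]' -1
python3 - <<'E'
from h import *
from scipy.spatial.transform import Rotation as Ro
o=get_obs();print(o['force'],o['opening'])
s=snapshot("wrist");T=np.eye(4);T[:3,:3]=Ro.from_euler('xyz',o['orientation'],degrees=True).as_matrix();T[:3,3]=o['tool_pos']
P=cloud(s,T@s["tool_from_camera"]);z=P[...,2]
m=(np.hypot(P[...,0]-.498,P[...,1]+.1507)<.018)&(z>.17)&(z<.22)&(s["depth"]>0)
print("top z",np.median(z[m]),m.sum())
w=m&(s["pixels"].min(-1)>110);print("stripe",P[w].mean(0) if w.any() else 0,w.sum())
t=snapshot("top");Q=cloud(t);z=Q[...,2]
P0=np.load("top.npy");z0=P0[...,2]
for n,A in(("before",P0),("after",Q)):
    k=(np.hypot(A[...,0]-.494,A[...,1]-.168)<.02)&(A[...,2]>.18)
    print(n,"black top",A[k].mean(0))
p=t["pixels"].astype(int);b=(p[...,2]>90)&(p[...,0]<60)&(Q[...,0]>.6)&(abs(Q[...,1])<.25)&(Q[...,2]>.005)
print("dish now",Q[b].mean(0)," same px before",P0[b].mean(0))
save("f",np.hstack([cv2.resize(s["pixels"],(400,300)),cv2.resize(t["pixels"],(400,300))]))
E
```

```text
clock: 10.55
tool_pos: [0.4978, -0.1507, 0.1592]
orientation: [-180.0, 0.0, 45.1]
force: [-0.6, 0.4, 0.2]
opening: 0.0859
clock: 11.3
tool_pos: [0.4977, -0.1506, 0.2944]
orientation: [180.0, -0.0, 65.0]
force: [0.1, 0.6, -0.3]
opening: 0.0873
[ 0.13503913  0.59599544 -0.25316088] 0.08725900939898439
top z 0.19258050731940052 1368
stripe [ 0.50845382 -0.14737781  0.19317407] 56
before black top [0.49403479 0.16774757 0.20125237]
after black top [0.49384806 0.16780261 0.20122737]
dish now [ 0.74818434 -0.00851031  0.01340109]  same px before [ 0.74786118 -0.00848877  0.01458273]
```

View pics/f.png

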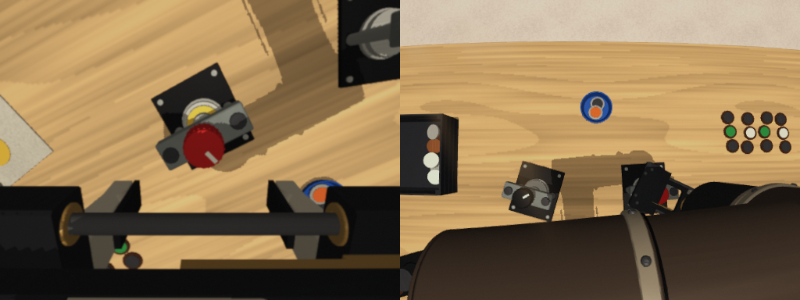

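```bash
python3 -c "
from plant import *
print(close_job())"
```

```text
the job is handed in; nothing more can be done
None
```

The red knob is screwed clockwise down to its stop and released, and the job was handed in at about 11.4 s of the 48 s allowed. No verdict was reported.

**What I did:** I turned the tool about 300° in all, with one regrip after 210°. My first grip was about 3 mm off the axis and built up to 24 N of side force. After regripping on the axis, the side force was close to zero.

**Last checks:**
- **At the stop:** the turning moment jumped from 0.12 to 0.88 N·m.
- **Height:** the grip height read 178.8 mm against the specified 179 mm. The top of the knob is at 192.6 mm against 193 mm expected, down from 200.3 mm.
- **Black knob:** its top measures within 0.2 mm of where it started. Its stripe I compared only by eye, and it looks unturned.
- **Dish:** it is within 1 mm of its starting place in plan. This is a weak check, comparing depth at the same pixels, but the final picture also shows it in place.
- **Arm:** the gripper is open and about 100 mm above the press, with no contact force.

No check failed. The knob's angle was not measured directly: reaching the stop is inferred from the moment and the height.

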